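# Swap the wrong part in the eyepiece kit

### The job

The wooden tray by the microscope is a kit of three eyepieces, but one of its wells holds a flat black lens ring by mistake. Move the lens ring into an empty well of the grey stock tray, and stand the eyepiece from the stock tray upright in the kit well that the ring has left. Leave the two eyepieces that are already in the kit in their wells.

Things in the scene. Friction and masses are not known exactly. Their poses are not given: they have to be found in the camera images.
- kit_tray: Kit tray, light wood, fixed: 90 (x) x 250 (y) x 12 mm tall. Origin: centre of its underside. Three square wells 66 x 66 mm in a row, centred at y = -80, 0, +80 mm (x = 0); well floor 7 mm above the origin, 5 mm deep. Two wells hold eyepieces; one, any of the three, the lens ring. A fixed microscope, 0.4 m tall, fills about x 0.53 to 0.87, y 0.03 to 0.27 m: go round it.
- stock_tray: Stock tray, grey plastic, fixed: 90 (x) x 250 (y) x 8 mm tall. Origin: centre of its underside. Three square wells 74 x 74 mm in a row, centred at y = -80, 0, +80 mm (x = 0); well floor 3 mm above the origin, 5 mm deep. At the start the middle well is empty; one end well holds the stock eyepiece, the other a slim glass vial, black cap, 23 mm wide, 52 tall, not wanted.
- lens_ring: The wrong part: a flat black lens ring, 52 mm in diameter and 17 mm tall (110 g), lying flat in one well of the kit tray, so that its top stands 12 mm above the rim. Origin: centre of its underside; z up along its axis.
- stock_eyepiece: Microscope eyepiece, a cylinder 40 mm in diameter and 49 mm tall (85 g), black with a white band above the middle, standing upright; grips as a plain 40 mm cylinder over its full height. This is the spare in an end well of the stock tray. Origin: centre of its underside; z up along its axis.
- eyepiece_a: Microscope eyepiece, a cylinder 40 mm in diameter and 49 mm tall (85 g), black with a white band above the middle, standing upright; grips as a plain 40 mm cylinder over its full height. Already rightly in a well of the kit tray. Origin: centre of its underside; z up.
- eyepiece_b: Microscope eyepiece, a cylinder 40 mm in diameter and 49 mm tall (85 g), black with a white band above the middle, standing upright; grips as a plain 40 mm cylinder over its full height. Already rightly in another well of the kit tray. Origin: centre of its underside; z up.
Not all that is in view belongs to the job. Of the things that look like the lens_ring, the middle-sized one is meant. Leave any yellow look-alike of the eyepiece_b alone.

How it is judged:
At the end, for the whole second after the job is handed in: The stock eyepiece stands upright (7 degrees) on the floor of a kit well, within 20 mm of its centre along each tray axis; the lens ring lies flat (7 degrees) on the floor of a stock tray well; the other two eyepieces stand upright within 30 mm of their starts; all at rest (x of stock_eyepiece in the frame of kit_tray between -0.02 and 0.02 m and (y of stock_eyepiece in the frame of kit_tray between -0.1 and -0.06 m or y of stock_eyepiece in the frame of kit_tray between -0.02 and 0.02 m or y of stock_eyepiece in the frame of kit_tray between 0.06 and 0.1 m) and z of stock_eyepiece in the frame of kit_tray between 0.003 and 0.0105 m and angle between each of stock_eyepiece, lens_ring, eyepiece_a, eyepiece_b's own z axis and vertical below 0.12 rad and x of lens_ring in the frame of stock_tray between -0.025 and 0.025 m and y of lens_ring in the frame of stock_tray between -0.105 and 0.105 m and z of lens_ring in the frame of stock_tray between -0.001 and 0.0065 m and distance of each of eyepiece_a, eyepiece_b from where it was at the start of the episode below 0.03 m and linear speed of each of stock_eyepiece, lens_ring below 0.02 m/s); the robot touches nothing.
It fails at once if one of the two good eyepieces is lifted out of its well (height (world z) of any of eyepiece_a, eyepiece_b above 0.03 m).
It also fails if it takes over 54 s, if anything falls off the work surface, if the arm or the gripper's body presses on something with over 40 N, if the wrist force passes 120 N, or if a joint passes its speed limit or range.

### The arm

A 6-joint arm with a two-finger parallel gripper is mounted at the origin on a cart in front of the work surface, level with it; the furniture and walls round the work are solid. World frame = base frame: x ahead of the robot, y to its left, z up, the work surface at z = 0. Lengths are in m, angles in rad, forces in N, time in s.
With the tool pointing down it reaches from about 0.35 to 0.725 m from the base axis. Payload 4.3 kg.
Tool frame: the origin (TCP) lies midway between the tips of the shut fingers; the grasp point (between the pads) lies tcp_to_grasp behind it (tcp_to_grasp is the distance from the TCP to the grasp point, in m); z points along the fingers, y is the line along which they close (so a half turn about z gives the same grasp; the last joint's range is limited). The gripper opens to 85 mm and grips with 20 to 120 N. Pads are 22 mm wide; open, the fingers measure 114 mm over their backs; the gripper's body (76 mm by 85 mm) begins 54 mm behind the grasp point. The pads swing forward as they close: fully open they stand 13 mm farther back than shut.
Start: joints at [1.08, 0.377, 0.081, 1.274, 0, 1.46], TCP at [0.214, 0.534, 0.231] pointing down, gripper open.
Joint ranges: [-2.72, 2.72], [-0.84, 1.66], [-1.02, 1.22], [-1.77, 2.12], [-1.37, 1.28], [-3.14, 3.14]. Speed limits (rad/s): [2.57, 2.57, 3.14, 3.14, 3.14, 3.14].

### API

Orientations are given as [roll, pitch, yaw] about the fixed x, y, z axes, in that order (R = Rz(yaw) Ry(pitch) Rx(roll)).
In Python, from workcell import state, read_camera, get_calibration, sign_off, tcp_to_grasp gives the robot as it stands.
- The arm moves only by the tool jog_arm, never from a script. Its argument "commands" is a list of rows, each a list of 2 entries, a list of its own where there are three numbers: the shift along the tool's x, y, z in mm, then the turn, a rotation vector about the tool's x, y, z in degrees. In form: [[[x, y, z], [rx, ry, rz]], ...]. A call has 1 to 5 rows; each row shifts and turns the commanded pose from where the row before left it, along the tool's axes as they then stand; what a row does not reach is not made up. A row lasts 1/8 s, in which the tool goes at most 62.5 mm and 10.7 degrees, less where a joint would pass 70% of its speed; a pose out of reach is approached as far as the arm can. A call is refused whole if a number of a shift passes 62.5 or a number of a turn 10.7, either way. A call with a gripper value outside its range is refused whole. "grip" is the closure in counts, from 0 (fully open) to 255 (shut), set as the call begins (left out, the last holds). The fingers move at their own pace and stop on an object; "grip_force" is the grip in N (left out, the last holds). Time passes only in rows, so rows that do not move let the fingers close. It gives the time, the measured TCP pose, the force, the opening and the grip force at its end, in the units of the state.
- state(): the state, without advancing time (a new reading comes with each control period).
- read_camera(name): name is "scene" or "top"; returns the picture (480x640x3 uint8, red, green, blue); there is no depth.
- get_calibration(name): a dict with "K" (3x3 intrinsics, pixels), "R" (3x3) and "t" (3): a world point X has camera coordinates R X + t. Camera axes: x right, y down, z forward; pixel columns grow to the right and rows downward; lengths in m; the calibration is good to about 2 mm. A picture is of the moment at which its call begins. get_calibration takes no time and is no camera call.
- sign_off(): hands the job in; it is judged then, once.
The state is a dict: "clock": time; "joint_pos": joint angles; "qd": joint speeds; "joint_torque": joint torques, N m; "ee_pos": TCP position; "tcp_rot": TCP orientation; "contact_force": force on the tool from outside, world axes, zero at the start; "moment": the same for the moment, N m; "width": finger opening in m; "finger_force": force on a finger pad.
Only numpy, scipy, OpenCV 4.12 (cv2) and the standard library are available. Lean on these libraries where they do the work, as an engineer would, in place of code of your own. Each camera call takes 0.05 s, during which the arm holds its last target. There are 200 camera calls.

## Working session

There is one attempt and no reset: what is moved stays moved. The work goes in short steps, Python scripts to look and compute and a tool call to move; the robot and the scene stay as the last step left them, time stands still between calls to the robot, and variables do not carry over. Pictures are saved under pics/ and viewed, at most 10 in all, crops included, and the job is handed in when it is done.

Besides the shell and the picture viewer there is one more tool, called after "Call:" in YAML: its name, and indented under it one key for each argument. jog_arm: Moves the arm, as the interface text tells. Its arguments: {"type":"object","properties":{"commands":{"type":"array","items":{"type":"array"}},"grip":{"type":"number"},"grip_force":{"type":"number"}},"required":["commands"]}

```bash
mkdir -p pics; python3 - <<'E'
from workcell import *
import cv2
print(state(), tcp_to_grasp)
for n in("scene","top"):
    cv2.imwrite(f"pics/{n}0.png",read_camera(n)[:,:,::-1]); print(n,get_calibration(n))
E
```

```text
{'clock': 0.0, 'joint_pos': array([ 1.07967192e+00,  3.78078016e-01,  7.96444687e-02,  1.27440147e+00,
       -7.69371707e-06,  1.46050292e+00]), 'qd': array([ 8.25512307e-05, -4.87126673e-04, -9.44279475e-04, -8.24889800e-04,
        1.15769222e-03,  3.67895579e-04]), 'joint_torque': array([-8.98058443e-04, -4.63604128e+01,  2.69878095e+01,  2.09236890e-02,
        1.01200260e-04,  2.66381255e-05]), 'ee_pos': array([0.21340812, 0.53323181, 0.23035953]), 'tcp_rot': array([-3.13956551e+00, -2.16750857e-04,  2.76076145e+00]), 'contact_force': array([ 1.23504343, -0.95725079, -0.41081677]), 'moment': array([ 0.00573234, -0.01955355,  0.01326468]), 'finger_force': 0.0, 'width': 0.08540234505852867} 0.0187
scene {'K': array([[553.87096535,   0.        , 324.95315995],
       [  0.        , 553.87096535, 235.80880137],
       [  0.        ,   0.        ,   1.        ]]), 'R': array([[-0.72160227, -0.69221146,  0.01155239],
       [-0.4885414 ,  0.49731946, -0.71693839],
       [ 0.49052774, -0.52298819, -0.69704081]]), 't': array([0.24104056, 0.39566337, 0.50564278])}
top {'K': array([[484.97540426,   0.        , 321.1056766 ],
       [  0.        , 484.97540426, 238.83991994],
       [  0.        ,   0.        ,   1.        ]]), 'R': array([[-7.25297038e-03, -9.99971311e-01, -2.18436350e-03],
       [-9.80944617e-01,  7.53905357e-03, -1.94141242e-01],
       [ 1.94152141e-01,  7.34638936e-04, -9.80971155e-01]]), 't': array([-0.22621393,  0.50415712,  0.78531175])}
```

View pics/top0.png

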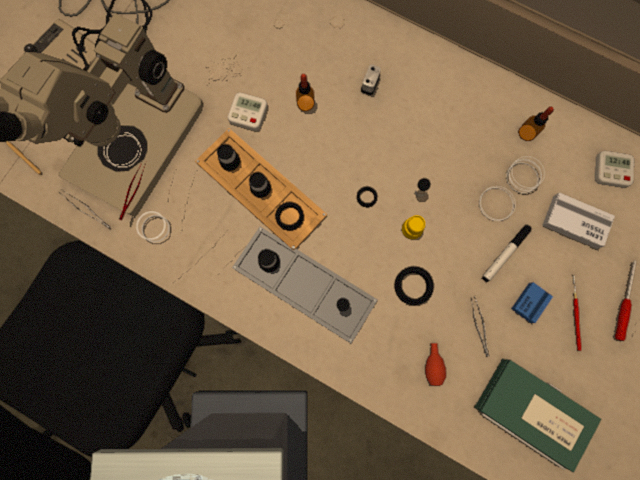

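View pics/scene0.png

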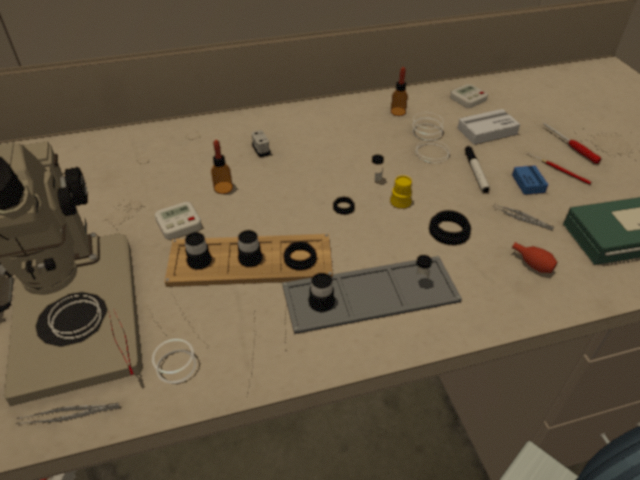

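Top image: the candidates for the lens ring are the ring in the kit at (290,215), a small ring at (367,197) and a large one at (414,286). I choose the middle-sized one at (290,215). Candidates for the stock eyepiece are (268,260) in the stock tray, the kit eyepieces at (228,157) and (260,184), and the yellow look-alike at (414,227). I choose (268,260). The vial is at (343,306). I'll check this in one close crop.

```bash
python3 - <<'E'
import cv2
i=cv2.imread("pics/top0.png")[122:350,190:390]
cv2.imwrite("pics/crop0.png",cv2.resize(i,None,fx=2.6,fy=2.6,interpolation=cv2.INTER_CUBIC))
E
```

```text
(no output)
```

View pics/crop0.png

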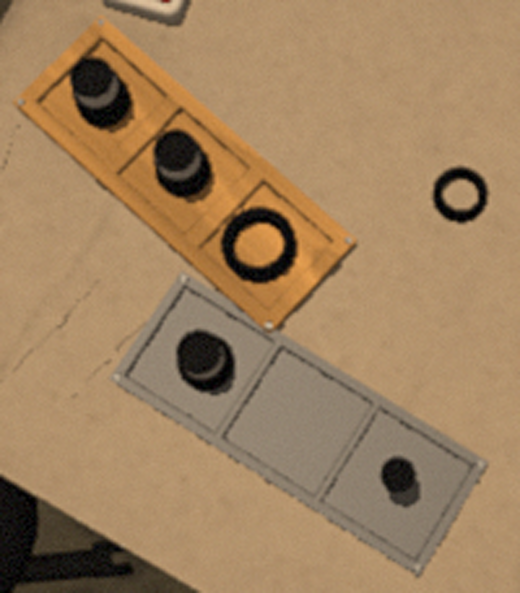

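The crop confirms the choice. The ring is at crop (259,244), the stock eyepiece top at (202,355), the empty middle well at about (300,420), and the vial at (400,478).

```bash
cat >h.py <<'E'
import numpy as np, cv2
from workcell import *
from scipy.spatial.transform import Rotation as Ro
def world(n,uv,z):
    c=get_calibration(n);K,R,t=c["K"],c["R"],c["t"]
    uv=np.atleast_2d(uv).astype(float)
    d=(np.linalg.inv(K)@np.c_[uv,np.ones(len(uv))].T).T@R; o=-R.T@t
    return o+d*((z-o[2])/d[:,2])[:,None]
def delta(p,yaw):
    s=state(); R=Ro.from_euler('xyz',s['tcp_rot'])
    T=Ro.from_euler('xyz',[np.pi,0,yaw])
    return (R.inv().apply(np.array(p)-s['ee_pos'])*1000).round(1), np.degrees((R.inv()*T).as_rotvec()).round(1)
E
python3 - <<'E'
from h import *
f=lambda q,z: world("top",np.array(q)/2.6+[190,122],z)
np.set_printoptions(precision=4,suppress=True)
for nm,q,z in(("kit",[(102,22),(22,102),(270,328),(355,242)],.012),("stock",[(183,278),(117,377),(418,572),(484,463)],.008)):
    w=f(q,z); e=np.roll(w,-1,0)-w
    print(nm,w[:,:2].tolist(),w.mean(0),np.linalg.norm(e,axis=1),[np.degrees(np.arctan2(*(v[1::-1]))).round(1) for v in e])
    c=w.mean(0); u=(w[0]+w[1]-w[2]-w[3]); u/=np.linalg.norm(u)
    print([ (c+k*.08*u)[:2] for k in(1,0,-1)])
print("ring",f([(259,244)],.024),"ring edges",f([(222,244),(296,244)],.024)); print("eye tops",f([(202,355)],.052),f([(95,80),(178,153)],.056)); print("vial",f([(398,474)],.055))
print(state()['ee_pos'])
E
```

```text
kit [[0.7191471308289884, -0.05847391710162439], [0.6586037551114112, -0.0030626055343074277], [0.4931684986759939, -0.1809686573857877], [0.5537298568838664, -0.240130906078625]] [ 0.6062 -0.1207  0.012 ] [0.0821 0.2429 0.0847 0.2457] [np.float64(137.5), np.float64(-132.9), np.float64(-44.3), np.float64(47.7)]
[array([ 0.6603, -0.0618]), array([ 0.6062, -0.1207]), array([ 0.552 , -0.1795])]
stock [[0.5297949474804283, -0.1198679064666745], [0.4604766935814876, -0.07567417145169866], [0.3278677258515451, -0.2800520468971644], [0.39982320559711604, -0.32617234685667784]] [ 0.4295 -0.2004  0.008 ] [0.0822 0.2436 0.0855 0.2438] [np.float64(147.5), np.float64(-123.0), np.float64(-32.7), np.float64(57.8)]
[array([ 0.4726, -0.133 ]), array([ 0.4295, -0.2004]), array([ 0.3864, -0.2678])]
ring [[ 0.5498 -0.1739  0.024 ]] ring edges [[ 0.55   -0.1484  0.024 ]
 [ 0.5496 -0.1994  0.024 ]]
eye tops [[ 0.4684 -0.1389  0.052 ]] [[ 0.6576 -0.0638  0.056 ]
 [ 0.6053 -0.1212  0.056 ]]
vial [[ 0.39   -0.2657  0.055 ]]
[0.2134 0.5333 0.2304]
```

Call:
jog_arm:
  commands:
    - [[0,0,0],[0,0,-8.45]]
    - [[0,0,0],[0,0,-8.45]]
    - [[0,0,0],[0,0,-8.45]]
    - [[0,0,0],[0,0,-8.45]]
    - [[-10,-49,0],[0,0,0]]
  grip: 60

```text
clock: 0.72
ee_pos: [0.2332, 0.4892, 0.2303]
tcp_rot: [3.141, -0.0, -2.928]
contact_force: [1.3, 0.3, 0.2]
width: 0.0655
finger_force: 0.0
```

Call:
jog_arm:
  commands:
    - [[-10,-49,0],[0,0,0]]
    - [[-10,-49,0],[0,0,0]]
    - [[-10,-49,0],[0,0,0]]
    - [[-10,-49,0],[0,0,0]]
    - [[-10,-49,0],[0,0,0]]

```text
clock: 1.35
ee_pos: [0.3336, 0.2571, 0.231]
tcp_rot: [-3.141, -0.0, -2.932]
contact_force: [0.4, -0.2, -0.6]
width: 0.0649
finger_force: 0.0
```

Call:
jog_arm:
  commands:
    - [[-10,-49,0],[0,0,0]]
    - [[-10,-49,0],[0,0,0]]
    - [[-10,-49,0],[0,0,0]]
    - [[5,-48,0],[0,0,0]]
    - [[5,-48,0],[0,0,0]]

```text
clock: 1.98
ee_pos: [0.4033, 0.0236, 0.231]
tcp_rot: [3.141, -0.0, -2.933]
contact_force: [1.8, 0.7, -0.8]
width: 0.065
finger_force: 0.0
```

Call:
jog_arm:
  commands:
    - [[5,-48,0],[0,0,0]]
    - [[5,-48,20],[0,0,0]]
    - [[5,-48,20],[0,0,0]]
    - [[5,-48,20],[0,0,0]]
    - [[0,0,0],[0,0,0]]

```text
clock: 2.6
ee_pos: [0.4228, -0.1689, 0.1695]
tcp_rot: [3.14, -0.002, -2.937]
contact_force: [-0.1, 0.7, 1.3]
width: 0.0656
finger_force: 0.0
```

```bash
python3 - <<'E'
from h import *
s=state();print(s['ee_pos'],s['tcp_rot'],s['width'],s['joint_pos'],delta([.550,-.174,.1],np.radians(192)))
E
```

```text
[ 0.42280771 -0.16891147  0.16946698] [ 3.14000179e+00 -2.33801189e-03 -2.93720579e+00] 0.06557981451431577 [-5.19310783e-01  1.70941237e-01 -3.61485920e-01  1.04117459e+00
 -3.56002220e-04 -7.23695290e-01] (array([-123.7,  -30.9,   69.1]), array([ 0.1, -0.1, -0.3]))
```

Call:
jog_arm:
  commands:
    - [[-41,-10,23],[0,0,0]]
    - [[-41,-10,23],[0,0,0]]
    - [[-41,-11,23],[0,0,0]]
    - [[0,0,20],[0,0,0]]
    - [[0,0,20],[0,0,0]]

```text
clock: 3.22
ee_pos: [0.5508, -0.17, 0.0615]
tcp_rot: [3.141, -0.001, -2.931]
contact_force: [-0.3, -0.1, 0.5]
width: 0.0654
finger_force: 0.0
```

Call:
jog_arm:
  commands:
    - [[0,0,0],[0,0,0]]
    - [[0,0,0],[0,0,0]]

```text
clock: 3.48
ee_pos: [0.5508, -0.1711, 0.0632]
tcp_rot: [-3.141, 0.001, -2.932]
contact_force: [0.3, 0.2, 0.7]
width: 0.0652
finger_force: 0.0
```

```bash
python3 - <<'E'
from h import *
s=state();print(s['ee_pos'],s['width'],delta([.550,-.174,.0105],np.radians(192)))
cv2.imwrite("pics/t1.png",np.hstack([cv2.resize(read_camera("top")[130:330,200:350,::-1],None,fx=2,fy=2),cv2.resize(read_camera("scene")[150:350,150:400,::-1],None,fx=2,fy=2)])[:, :800])
E
```

```text
[ 0.55078071 -0.1710582   0.06319255] 0.06518288929943244 (array([ 1.4, -2.7, 52.7]), array([-0.,  0.,  0.]))
```

View pics/t1.png

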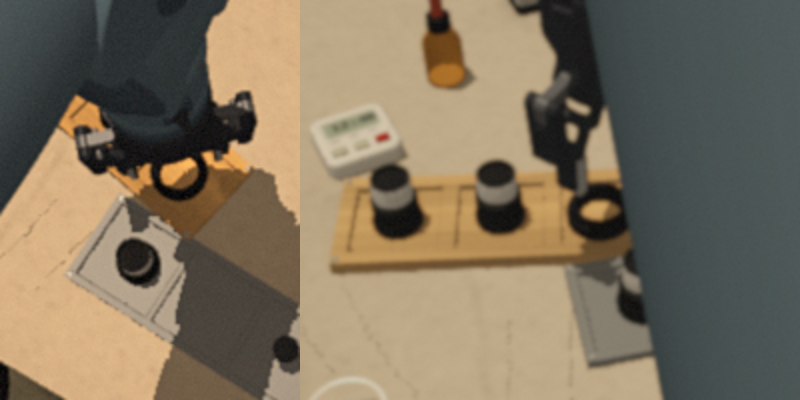

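The left half shows the gripper over the ring at (180,178), with the stock eyepiece clear. The right half shows the finger beside the ring, in front of the kit eyepieces. Descending.

Call:
jog_arm:
  commands:
    - [[1,-3,15],[0,0,0]]
    - [[0,0,15],[0,0,0]]
    - [[0,0,15],[0,0,0]]
    - [[0,0,7.5],[0,0,0]]
    - [[0,0,0],[0,0,0]]

```text
clock: 4.2
ee_pos: [0.5493, -0.1744, 0.0087]
tcp_rot: [3.14, -0.002, -2.933]
contact_force: [-0.7, 0.1, 0.5]
width: 0.0654
finger_force: 0.0
```

Call:
jog_arm:
  commands:
    - [[0,0,0],[0,0,0]]
    - [[0,0,0],[0,0,0]]
    - [[0,0,0],[0,0,0]]
    - [[0,0,0],[0,0,0]]
    - [[0,0,0],[0,0,0]]
  grip: 255
  grip_force: 40

```text
clock: 4.82
ee_pos: [0.5507, -0.175, 0.0104]
tcp_rot: [-3.141, 0.001, -2.932]
contact_force: [0.8, 0.0, 4.7]
width: 0.0505
finger_force: 42.3
```

Call:
jog_arm:
  commands:
    - [[0,0,-15],[0,0,0]]
    - [[0,0,-25],[0,0,0]]
    - [[0,0,-25],[0,0,0]]
    - [[0,0,-15],[0,0,0]]
    - [[0,0,0],[0,0,0]]

```text
clock: 5.45
ee_pos: [0.551, -0.1751, 0.0911]
tcp_rot: [-3.14, 0.002, -2.932]
contact_force: [-0.5, 1.0, -1.2]
width: 0.0506
finger_force: 42.0
```

Call:
jog_arm:
  commands:
    - [[41,0,0],[0,0,0]]
    - [[41,0,0],[0,0,0]]
    - [[41,0,0],[0,0,0]]
    - [[0,0,0],[0,0,0]]
    - [[0,0,0],[0,0,0]]

```text
clock: 6.08
ee_pos: [0.4301, -0.2002, 0.0894]
tcp_rot: [3.141, 0.0, -2.933]
contact_force: [1.1, -1.1, -2.1]
width: 0.0506
finger_force: 41.9
```

```bash
python3 - <<'E'
from h import *
s=state();print(s['ee_pos'],s['width'],s['finger_force'],delta([.4295,-.2004,.007],np.radians(192)))
cv2.imwrite("pics/t2.png",np.hstack([cv2.resize(read_camera("top")[150:370,180:400,::-1],None,fx=1.8,fy=1.8),cv2.resize(read_camera("scene")[150:370,150:370,::-1],None,fx=1.8,fy=1.8)]))
E
```

```text
[ 0.43006434 -0.20024549  0.08937796] 0.05064596119111936 41.934006214141846 (array([ 0.6, -0.1, 82.4]), array([ 0.,  0., -0.]))
```

View pics/t2.png

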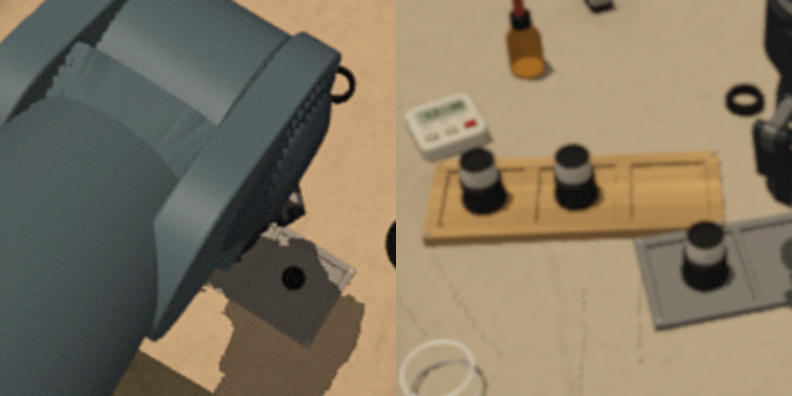

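The kit well at right-half (675,190) is empty and the ring is held. I'll lower it into the middle stock well.

Call:
jog_arm:
  commands:
    - [[0,0,25],[0,0,0]]
    - [[0,0,25],[0,0,0]]
    - [[0,0,20],[0,0,0]]
    - [[0,0,8],[0,0,0]]
    - [[0,0,4],[0,0,0]]

```text
clock: 6.8
ee_pos: [0.4305, -0.2002, 0.0076]
tcp_rot: [3.142, 0.0, -2.932]
contact_force: [-0.2, 0.7, -1.9]
width: 0.0503
finger_force: 42.0
```

Call:
jog_arm:
  commands:
    - [[0,0,0],[0,0,0]]
    - [[0,0,0],[0,0,0]]

```text
clock: 7.05
ee_pos: [0.4305, -0.2007, 0.0084]
tcp_rot: [-3.141, 0.001, -2.932]
contact_force: [0.1, 0.1, -1.4]
width: 0.0509
finger_force: 42.0
```

Call:
jog_arm:
  commands:
    - [[0,0,1.5],[0,0,0]]
    - [[0,0,0],[0,0,0]]

```text
clock: 7.3
ee_pos: [0.4299, -0.2004, 0.0065]
tcp_rot: [-3.141, 0.0, -2.933]
contact_force: [-0.0, -0.1, -1.6]
width: 0.0507
finger_force: 42.0
```

Call:
jog_arm:
  commands:
    - [[0,0,0],[0,0,0]]
    - [[0,0,0],[0,0,0]]
    - [[0,0,0],[0,0,0]]
    - [[0,0,-15],[0,0,0]]
    - [[0,0,-25],[0,0,0]]
  grip: 60

```text
clock: 7.92
ee_pos: [0.4289, -0.1997, 0.046]
tcp_rot: [3.14, -0.002, -2.932]
contact_force: [0.5, 0.2, 0.6]
width: 0.0654
finger_force: 0.0
```

Call:
jog_arm:
  commands:
    - [[0,0,-40],[0,0,0]]
    - [[0,0,-30],[0,0,0]]
    - [[0,0,0],[0,0,0]]
    - [[0,0,0],[0,0,0]]

```text
clock: 8.43
ee_pos: [0.4295, -0.2001, 0.1157]
tcp_rot: [3.141, -0.0, -2.932]
contact_force: [-1.0, -0.4, -0.5]
width: 0.0658
finger_force: 0.0
```

```bash
python3 - <<'E'
from h import *
s=state();print(s['ee_pos'],s['tcp_rot'],s['width'],delta([.4684,-.1389,.025],np.radians(237.5)))
cv2.imwrite("pics/t3.png",np.hstack([cv2.resize(read_camera("top")[200:370,200:400,::-1],None,fx=1.8,fy=1.8),cv2.resize(read_camera("scene")[200:370,250:480,::-1],None,fx=1.8,fy=1.8)]))
E
```

```text
[ 0.4294718  -0.20005081  0.11565746] [ 3.14100649e+00 -4.51053303e-04 -2.93247862e+00] 0.06583425423859544 (array([-50.8,  51.7,  90.7]), array([  0. ,  -0. , -45.5]))
```

View pics/t3.png

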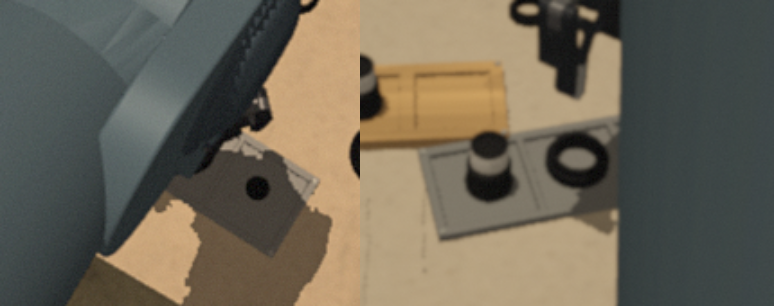

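The right half shows the ring flat in the middle stock well at (577,160) and the eyepiece standing at (490,165), clear of the gripper. I'll cross-check the eyepiece position from the scene camera while turning.

Call:
jog_arm:
  commands:
    - [[0,0,0],[0,0,-8.9]]
    - [[0,0,0],[0,0,-8.9]]
    - [[0,0,0],[0,0,-8.9]]
    - [[0,0,0],[0,0,-8.8]]
    - [[0,0,0],[0,0,0]]

```text
clock: 9.15
ee_pos: [0.429, -0.1998, 0.1152]
tcp_rot: [3.139, -0.0, -2.315]
contact_force: [0.3, 0.7, -0.3]
width: 0.0651
finger_force: 0.0
```

```bash
python3 - <<'E'
from h import *
print(world("scene",[(322.2,280.5)],.052), world("scene",[(570.6-0,0)],.02)*0, delta([.4684,-.1389,.07],np.radians(227.5)))
print("ring",world("scene",[(217/1.8+250,159/1.8+200)],.020))
E
```

```text
[[ 0.46933222 -0.1346442   0.052     ]] [[ 0. -0.  0.]] (array([-71.5,  12.2,  45.2]), array([ 0.1, -0. , -0.1]))
ring [[ 0.42807431 -0.19317553  0.02      ]]
```

Call:
jog_arm:
  commands:
    - [[-37,6.5,0],[0,0,0]]
    - [[-36,6.5,0],[0,0,0]]
    - [[0,0,20],[0,0,0]]
    - [[0,0,0],[0,0,0]]
    - [[0,0,0],[0,0,0]]

```text
clock: 9.78
ee_pos: [0.4692, -0.1378, 0.0963]
tcp_rot: [3.141, -0.0, -2.314]
contact_force: [-0.3, -0.5, -0.2]
width: 0.0653
finger_force: 0.0
```

Call:
jog_arm:
  commands:
    - [[0,0,20],[0,0,0]]
    - [[0,0,20],[0,0,0]]
    - [[0,0,20],[0,0,0]]
    - [[0,0,17],[0,0,0]]
    - [[0,0,0],[0,0,0]]

```text
clock: 10.4
ee_pos: [0.4687, -0.1378, 0.0188]
tcp_rot: [3.14, -0.001, -2.314]
contact_force: [-0.4, 0.0, 0.7]
width: 0.0653
finger_force: 0.0
```

Call:
jog_arm:
  commands:
    - [[0,0,0],[0,0,0]]
    - [[0,0,0],[0,0,0]]
    - [[0,0,0],[0,0,0]]
    - [[0,0,0],[0,0,0]]
    - [[0,0,0],[0,0,0]]
  grip: 255

```text
clock: 11.02
ee_pos: [0.4705, -0.1382, 0.0205]
tcp_rot: [-3.139, 0.0, -2.313]
contact_force: [-1.1, -0.4, 6.9]
width: 0.0387
finger_force: 40.4
```

Call:
jog_arm:
  commands:
    - [[0,0,-15],[0,0,0]]
    - [[0,0,-25],[0,0,0]]
    - [[0,0,-25],[0,0,0]]
    - [[0,0,-15],[0,0,0]]
    - [[0,0,0],[0,0,0]]

```text
clock: 11.65
ee_pos: [0.4708, -0.1382, 0.1006]
tcp_rot: [-3.139, 0.001, -2.313]
contact_force: [0.4, -0.3, -1.5]
width: 0.039
finger_force: 40.4
```

Call:
jog_arm:
  commands:
    - [[-8,-29,0],[0,0,0]]
    - [[-8,-30,0],[0,0,0]]
    - [[-9,-30,0],[0,0,0]]
    - [[0,0,0],[0,0,0]]
    - [[0,0,0],[0,0,0]]

```text
clock: 12.28
ee_pos: [0.5508, -0.1788, 0.0981]
tcp_rot: [3.139, -0.001, -2.313]
contact_force: [-1.5, 0.5, -1.0]
width: 0.0387
finger_force: 40.6
```

```bash
python3 - <<'E'
from h import *
s=state();print(s['ee_pos'],s['width'],s['finger_force'],delta([.552,-.1795,.0235],np.radians(227.5)))
cv2.imwrite("pics/t4.png",np.hstack([cv2.resize(read_camera("top")[130:330,190:390,::-1],None,fx=1.9,fy=1.9),cv2.resize(read_camera("scene")[150:350,150:350,::-1],None,fx=1.9,fy=1.9)]))
E
```

```text
[ 0.55081941 -0.17879126  0.09812585] 0.038748858324246516 40.62583386898041 (array([-0.3, -1.5, 74.6]), array([ 0.2, -0. , -0. ]))
```

View pics/t4.png

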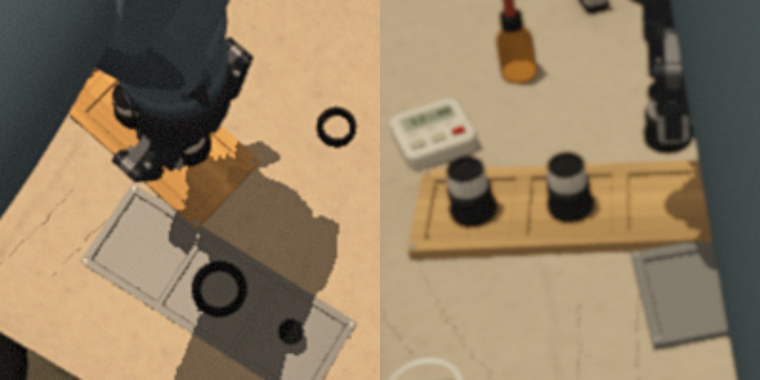

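Held eyepiece is above the empty kit well (right half, at (668,118)). The ring is in the middle stock well at (219,288). Lowering.

Call:
jog_arm:
  commands:
    - [[0,-1,25],[0,0,0]]
    - [[0,0,25],[0,0,0]]
    - [[0,0,14],[0,0,0]]
    - [[0,0,6],[0,0,0]]
    - [[0,0,0],[0,0,0]]

```text
clock: 13.0
ee_pos: [0.5527, -0.18, 0.0294]
tcp_rot: [3.141, 0.0, -2.313]
contact_force: [-0.1, 0.8, -1.2]
width: 0.0384
finger_force: 40.6
```

Call:
jog_arm:
  commands:
    - [[0,0,2],[0,0,0]]
    - [[0,0,0],[0,0,0]]
    - [[0,0,0],[0,0,0]]

```text
clock: 13.38
ee_pos: [0.5531, -0.1802, 0.0277]
tcp_rot: [-3.141, 0.0, -2.313]
contact_force: [0.2, -0.1, -2.1]
width: 0.0386
finger_force: 40.6
```

Call:
jog_arm:
  commands:
    - [[0,0,2],[0,0,0]]
    - [[0,0,1],[0,0,0]]
    - [[0,0,0],[0,0,0]]
    - [[0,0,0],[0,0,0]]

```text
clock: 13.88
ee_pos: [0.5528, -0.1801, 0.0246]
tcp_rot: [-3.141, 0.0, -2.313]
contact_force: [-2.0, 0.6, 3.5]
width: 0.0384
finger_force: 41.0
```

Call:
jog_arm:
  commands:
    - [[0,0,0],[0,0,0]]
    - [[0,0,0],[0,0,0]]
    - [[0,0,0],[0,0,0]]
    - [[0,0,-15],[0,0,0]]
    - [[0,0,-25],[0,0,0]]
  grip: 60

```text
clock: 14.5
ee_pos: [0.5521, -0.1798, 0.0647]
tcp_rot: [3.14, -0.0, -2.313]
contact_force: [0.7, -0.8, -0.0]
width: 0.0656
finger_force: 0.0
```

Call:
jog_arm:
  commands:
    - [[0,0,-50],[0,0,0]]
    - [[0,0,-50],[0,0,0]]
    - [[0,46,0],[0,0,0]]
    - [[0,46,0],[0,0,0]]
    - [[0,46,0],[0,0,0]]

```text
clock: 15.12
ee_pos: [0.4505, -0.0861, 0.1656]
tcp_rot: [-3.14, 0.001, -2.313]
contact_force: [-0.2, 0.7, 0.0]
width: 0.0656
finger_force: 0.0
```

Call:
jog_arm:
  commands:
    - [[0,46,0],[0,0,0]]
    - [[0,46,0],[0,0,0]]
    - [[0,0,0],[0,0,0]]
    - [[0,0,0],[0,0,0]]

```text
clock: 15.62
ee_pos: [0.3843, -0.025, 0.1653]
tcp_rot: [-3.139, 0.001, -2.313]
contact_force: [0.7, -1.2, 0.5]
width: 0.0656
finger_force: 0.0
```

```bash
python3 - <<'E'
from h import *
print(state()['ee_pos'])
cv2.imwrite("pics/t5.png",np.hstack([cv2.resize(read_camera("top")[120:340,190:390,::-1],None,fx=1.8,fy=1.8),cv2.resize(read_camera("scene")[180:400,150:390,::-1],None,fx=1.8,fy=1.8)]))
E
```

```text
[ 0.38434448 -0.0249588   0.16530693]
```

View pics/t5.png

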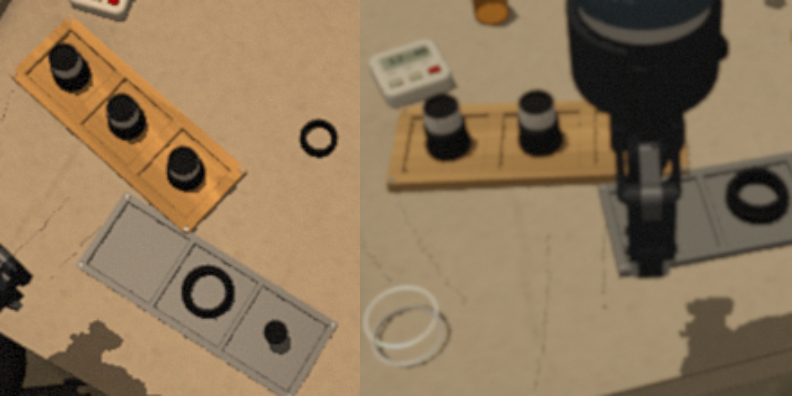

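The top view shows three eyepieces upright in the kit at (68,60), (125,112) and (186,165), the ring flat in the middle stock well at (208,292), and the vial untouched at (277,333). The arm is clear.

```bash
python3 -c "
from workcell import *
print(sign_off())"
```

```text
the job is handed in; nothing more can be done
None
```

I handed the job in at about 16 s of the 54 s; the result has not been reported. In the last top view, the lens ring lies flat in the middle stock well, the stock eyepiece stands upright in the kit well it left, and the other two eyepieces look unmoved.

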